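# Fit the grating plate to the vegetable slicer box

## Robot

A 6-joint arm with a two-finger parallel gripper is mounted at the origin on the work surface; the furniture and walls round the work are solid. World frame = base frame: x ahead of the robot, y to its left, z up, the work surface at z = 0. Lengths are in mm, angles in rad, forces in N, time in s.
With the tool pointing down it reaches from about 400 to 825 mm from the base axis. Payload 7 kg.
Tool frame: the origin (TCP) lies at the very end of the fingers, on their centre line; the grasp point (between the pads) lies 19 mm behind it (bot.hold_point_z is the distance from the TCP to the grasp point, in mm); z points along the fingers, y is the line along which they close (so a half turn about z gives the same grasp; the last joint's range is limited). The gripper opens to 85 mm and grips with 20 to 120 N. Pads are 22 mm wide; open, the fingers measure 114 mm over their backs; the gripper's body (76 mm by 85 mm) begins 54 mm behind the grasp point. The pads swing forward as they close: fully open they stand 13 mm farther back than shut.
Start: joints at [1.485, 0.359, 0.012, 0, -1.224, -0.288], TCP at [246.487, 628.362, 231.302] pointing down, gripper open.
Joint ranges: [-3.07, 3.07], [-1.43, 2.12], [-1.02, 1.25], [-3.03, 1.67], [-3.05, -0], [-3.03, 3.03]. Speed limits (rad/s): [2.39, 2.39, 3.01, 3.14, 3.14, 3.14].

## Interface

Orientations are given as [roll, pitch, yaw] about the fixed x, y, z axes, in that order (R = Rz(yaw) Ry(pitch) Rx(roll)).
In Python, from station import monitor, imaging, bot gives the robot as it stands.
- The arm moves only by the tool servo_tool, never from a script. Its argument "steps" is a list of rows, each a list of 3 entries, a list of its own where there are three numbers: the opening, from 0 (shut) to 1 (fully open), then the shift along the tool's x, y, z in units of 20 mm (1.0 is 20 mm), then the turn, a rotation vector about the tool's x, y, z in units of 8 degrees (1.0 is 8 degrees). In form: [[gripper, [x, y, z], [wx, wy, wz]], ...]. A call has exactly 8 rows; each row shifts and turns the commanded pose from where the row before left it, along the tool's axes as they then stand; what a row does not reach is not made up. A row lasts 1/10 s, in which the tool goes at most 50 mm and 8.59 degrees, less where a joint would pass 70% of its speed; a pose out of reach is approached as far as the arm can. A call with a number of a shift or a turn outside -1 to 1 is refused whole. A call with a gripper value outside its range is refused whole. The fingers move at their own pace and stop on an object; "newtons" is the grip in N (left out, the last holds). Time passes only in rows, so rows that do not move let the fingers close, or fill a call up. It gives the time, the measured TCP pose, the force, the opening and the grip force at its end, in the units of the state.
- monitor.read_state(): the state, without advancing time (a new reading comes with each control period).
- imaging.get_image(name): name is "side" or "top"; returns (picture, depth): 480x640x3 uint8, red, green, blue; 480x640 float32, mm along the optical axis (not along the pixel's ray), 0 where there is no reading.
- imaging.camera_info(name): a dict with "fx", "fy", "cx", "cy" (pixels), "rvec" (rotation vector, rad) and "tvec" (3), from world to camera coordinates, as OpenCV has them. Camera axes: x right, y down, z forward; pixel columns grow to the right and rows downward; lengths in mm; the calibration is good to about 2 mm. A picture is of the moment at which its call begins. camera_info takes no time and is no camera call.
- bot.sign_off(): hands the job in; it is judged then, once.
The state is a dict: "time_s": time; "joint_pos": joint angles; "dq": joint speeds; "joint_efforts": joint torques, N m; "tool_pos": TCP position; "tcp_rot": TCP orientation; "contact_force": force on the tool from outside, world axes, zero at the start; "moment": the same for the moment, N m; "gripper_width": finger opening in mm; "grip_force": force on a finger pad.
Only numpy, scipy, OpenCV 4.12 (cv2) and the standard library are available. Lean on these libraries where they do the work, as an engineer would, in place of code of your own. Each camera call takes 0.05 s, during which the arm holds its last target. There are 200 camera calls.

## Task

Make the vegetable slicer box ready for grating. The grating plate lies flat on the chopping board, too thin and too wide to be picked up there: slide it, tab first, until the tab sticks well out over an edge of the board, pinch the tab and lift the plate away. Lay the plate in the recess on top of the slicer box with its teeth up and its tab through the open end of the frame, press it down until it snaps fully home under both clips, and leave everything else where it stands.

Things in the scene. Friction and masses are not known exactly. Their poses are not given: they have to be found in the camera images.
- board: Thick striped butcher-block chopping board left of the fruit bowl, 200 mm (its x) by 240 mm (its y), top face 45 mm above the table; on rubber feet, it does not move. Origin: centre of its underside; z up. Its -x edge faces the robot. A wall stands behind it at world x = 0.62. The fruit bowl between board and slicer box is 0.22 m wide, at world x 0.34 to 0.57, and up to 0.2 m high.
- grating_plate: White plastic plate, 3 mm thick, about 70 g, with a steel panel of low teeth on top. Main panel 120 mm (its x) by 92 mm (its y); a flat tab 36 mm wide stands out from the middle of its -x side. Origin: centre of the main panel's underside; z up when the teeth are up. Starts wholly on the board, tab towards the board's -x edge within 10 degrees. Centre of mass 11 mm from the origin towards the tab.
- tab_tip (a point): Middle of the outer end of the plate's tab, on its underside. The tab runs from plate x = -60 mm to here, x = -105 mm.
- far_end (a point): Middle of the plate's end opposite the tab, on its underside (plate x = +60 mm). Pressed from above with closed fingers (about 5 N) on the panel, the plate can be dragged over the board; the teeth stand only 1.5 mm proud and are no obstacle.
- slicer_box: Slicer box right of the fruit bowl: clear tub with a grey frame on top, 148 mm (its x) by 127 mm (its y), rim 102 mm above the table; it does not move. Origin: centre of its underside; z up. The rim is 12 mm wide at the -x end, with a gap 44 mm wide in its middle, down to the ledge, for the tab, which stands out 31 mm beyond the frame.
- seat (a point): Centre of the recess in the slicer box's top, at the height of the ledge that carries the plate (90 mm above the table), axes as the box. The recess is 124 mm (x) by 95 mm (y) with a 4 mm lead-in chamfer at the rim. The plate is home when its origin is here and its axes agree with these.
- clip_nose (a point): Nose of the black sprung clip in the middle of the recess's +y side; there is one opposite too. Each reaches 2.5 mm into the recess, just above the home plate. The plate stops on the clips about 8 mm too high, perhaps tilted,, until it is pressed down in the middle with some 6 to 12 N.
- garlic_1: Garlic bulb, 53 mm, standing on the board near its far left corner. Bystander. Origin: middle of its underside.
- mandarin_1: Mandarin, 58 mm, on the table in front of the fruit bowl. Bystander. Origin: middle of its underside.
- mug_1: White mug, 83 mm wide and 93 mm high, right of the slicer box. Bystander. Origin: near the middle of its underside.

How it is judged (in metres and radians):
On the way:
1. the plate lies on the board with the tip of its tab at least 20 mm out over an edge of the board ((x of tab_tip in the frame of board below -0.12 m or x of tab_tip in the frame of board above 0.12 m or y of tab_tip in the frame of board below -0.14 m or y of tab_tip in the frame of board above 0.14 m) and z of grating_plate in the frame of board below 0.049 m and angle between grating_plate's own z axis and vertical below 0.08 rad and contact force between grating_plate and board above 0.1 N), for 0.1 s.
At the end, for the whole second after the job is handed in: The plate rests teeth up in the recess of the slicer box with its tab through the open end: origin within 6 mm of the seat's centre, pressed down on the ledge (middle within 2 mm and both ends within 3 mm of it, tilt under 0.035 rad), at rest (horizontal distance between grating_plate and seat below 0.006 m and x of tab_tip in the frame of seat below -0.095 m and z of each of tab_tip, far_end in the frame of seat below 0.003 m and z of grating_plate in the frame of seat between -0.003 and 0.002 m and angle between grating_plate's own z axis and vertical below 0.035 rad and linear speed of grating_plate below 0.01 m/s); the robot touches nothing.
It fails at once if the garlic, the mandarin or the mug is shoved more than 40 mm (distance of any of garlic_1, mandarin_1, mug_1 from where it was at the start of the episode above 0.04 m).
It also fails if it takes over 67 s, if anything falls off the work surface, if the arm or the gripper's body presses on something with over 40 N, if the wrist force passes 120 N, or if a joint passes its speed limit or range.

## Working session

There is one attempt and no reset: what is moved stays moved. The work goes in short steps, Python scripts to look and compute and a tool call to move; the robot and the scene stay as the last step left them, time stands still between calls to the robot, and variables do not carry over. Pictures are saved under pics/ and viewed, at most 10 in all, crops included, and the job is handed in when it is done.

Besides the shell and the picture viewer there is one more tool, called after "Request:" as name([rows], argument=value, ...), one row to a line, values as JSON. servo_tool: Moves the arm, as the interface text tells. Shifts and turns lie within -1 to 1; 1 stands for 20 mm of shift or 8 degrees of turn. Its arguments: {"type":"object","properties":{"steps":{"type":"array"},"newtons":{"type":"number"}},"required":["steps"]}

```bash
mkdir -p pics
cat > h.py <<'E'
import numpy as np, cv2
from station import monitor, imaging, bot
def cam(n):
    c=imaging.camera_info(n); R=cv2.Rodrigues(np.array(c['rvec'],float))[0]; t=np.array(c['tvec'],float).ravel()
    return c,R,t
def ray(n,uv,z):
    c,R,t=cam(n); uv=np.atleast_2d(np.array(uv,float))
    d=np.c_[(uv[:,0]-c['cx'])/c['fx'],(uv[:,1]-c['cy'])/c['fy'],np.ones(len(uv))]@R
    o=-R.T@t; return o+d*((z-o[2])/d[:,2])[:,None]
def cloud(n,D):
    c,R,t=cam(n); v,u=np.mgrid[:480,:640]
    P=np.stack([(u-c['cx'])/c['fx']*D,(v-c['cy'])/c['fy']*D,D],-1)
    return (P-t)@R
def shot(n,f):
    I,D=imaging.get_image(n); cv2.imwrite('pics/%s.png'%f,I[...,::-1]); np.savez('pics/%s.npz'%f,I=I,D=D); return I,D
E
python3 - <<'E'
from h import *
for n in('top','side'):
    shot(n,n+'0'); c,R,t=cam(n); print(n,c['fx'],-R.T@t,R.round(2).tolist())
s=monitor.read_state(); print(s['tool_pos'],s['tcp_rot'],s['time_s'],s['gripper_width'])
E
```

```text
top 556.7819890780311 [ 146.66740919  -31.41867214 1526.80177933] [[0.06, -1.0, -0.0], [-0.98, -0.06, -0.21], [0.21, 0.02, -0.98]]
side 614.7806334480559 [-444.00669425 -970.92862278 1339.16770277] [[0.72, -0.7, -0.01], [-0.48, -0.49, -0.73], [0.5, 0.52, -0.69]]
[246.34825781 627.98200367 230.4525634 ] [ 3.14010771e+00 -1.28296405e-04 -3.73895863e-01] 0.1 85.27172634269718
```

```bash
cd pics; python3 -c "
import cv2,numpy as np
cv2.imwrite('both.png',cv2.resize(np.vstack([cv2.imread('top0.png'),cv2.imread('side0.png')]),(400,600)))"
```

```text
(no output)
```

View pics/top0.png

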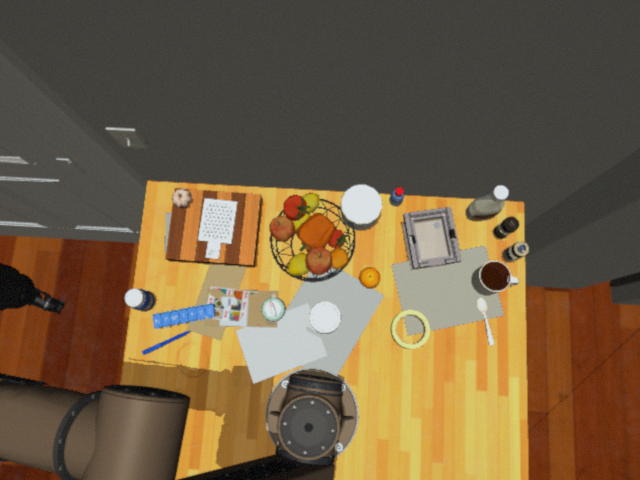

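View pics/side0.png

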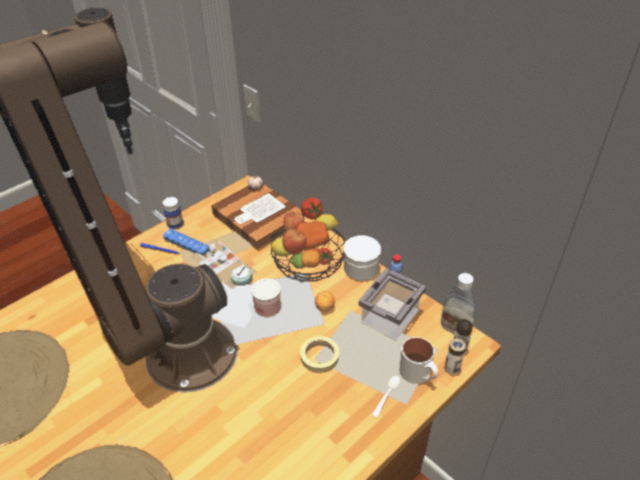

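The top view shows the plate at about (217,225) with its tab down at (212,248), the board spanning (167..262, 192..265), the box frame at (405..460, 208..268), the mandarin at (370,277) and the mug at (494,276). The side view agrees.

```bash
cat > m.py <<'E'
from h import *
I=np.load('pics/top0.npz')['I'];D=np.load('pics/top0.npz')['D']
P=cloud('top',D)
hsv=cv2.cvtColor(I,cv2.COLOR_RGB2HSV)
def big(m):
    c=max(cv2.findContours(m.astype(np.uint8),0,2)[0],key=cv2.contourArea);return c
# plate
roi=np.zeros((480,640),bool);roi[185:270,160:268]=1
m=roi&(hsv[...,1]<70)&(hsv[...,2]>110); m[:,:192]=0
m=cv2.morphologyEx(m.astype(np.uint8),cv2.MORPH_CLOSE,np.ones((5,5)))
c=big(m).reshape(-1,2); W=ray('top',c,48)[:,:2]
print('plate hull area',cv2.contourArea(W.astype(np.float32)),'rect',cv2.minAreaRect(W.astype(np.float32)))
print(ray('top',[[c[c[:,1].argmax()][0],c[:,1].max()]],48))
# board by height
for nm,r,z0,z1,zz in(('board',roi,35,60,45),('box',None,92,112,102)):
    if r is None:
        r=np.zeros((480,640),bool);r[195:285,390:472]=1
    b=r&(P[...,2]>z0)&(P[...,2]<z1)
    b=cv2.morphologyEx(b.astype(np.uint8),cv2.MORPH_OPEN,np.ones((3,3)))
    q=big(b).reshape(-1,2);Wb=ray('top',q,zz)[:,:2].astype(np.float32)
    print(nm,cv2.minAreaRect(Wb), 'z',np.median(P[...,2][b>0]))
    Wd=P[b>0][:,:2].astype(np.float32);print('  depthrect',cv2.minAreaRect(Wd))
crop=lambda a:cv2.resize(a,None,fx=4,fy=4,interpolation=2)
J=I[...,::-1].copy();J[m>0]=(J[m>0]*.5+np.array([127,0,0])).astype(np.uint8)
out=np.hstack([crop(J[185:285,165:265]),crop(I[190:290,385:485,::-1])])
cv2.imwrite('pics/crop.png',out)
E
python3 m.py
```

```text
plate hull area 12404.23847407545 rect ((474.25921630859375, 289.1197509765625), (94.12367248535156, 166.3982391357422), 87.12260437011719)
[[391.10778853 292.15818412  48.        ]]
board ((479.85809326171875, 299.39801025390625), (241.24844360351562, 201.27207946777344), 88.99641418457031) z 44.8972659922486
  depthrect ((481.29571533203125, 301.06060791015625), (243.084716796875, 202.71041870117188), 88.8110122680664)
box ((503.68328857421875, -262.66851806640625), (72.59465026855469, 91.7639389038086), 11.60495662689209) z 99.98879231550919
  depthrect ((471.5240173339844, -288.83367919921875), (149.26327514648438, 128.63792419433594), 11.854494094848633)
```

View pics/crop.png

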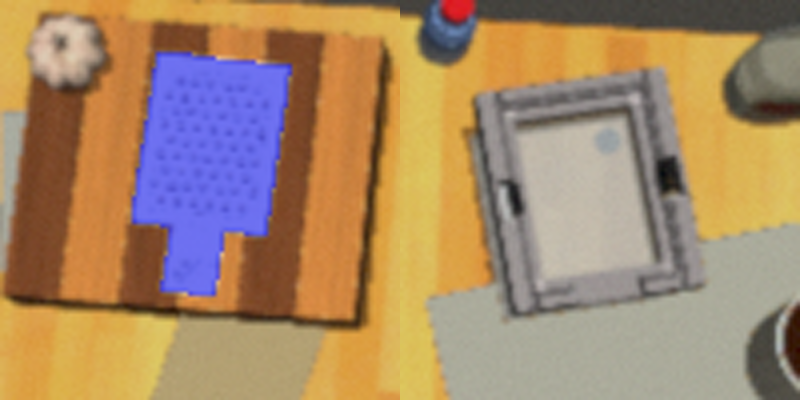

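The crop confirms the plate mask (tab at the bottom, crop px (190,260)) and the box's open gap at its lower end, crop px (605,285), i.e. -x. I'll drag the plate about 55 mm, then grip the 36 mm tab from its sides with the tool pointing down.

Request:
servo_tool([
  [0,[1,0.6,0],[0,0,0]],
  [0,[1,0.6,0],[0,0,0]],
  [0,[1,0.6,0],[0,0,0]],
  [0,[1,0.6,0],[0,0,0]],
  [0,[1,0.6,0],[0,0,0]],
  [0,[1,0.6,0],[0,0,0]],
  [0,[1,0.6,0],[0,0,0]],
  [0,[1,0.6,0],[0,0,0]],
])

```text
time_s: 0.9
tool_pos: [361.7, 478.6, 231.6]
tcp_rot: [-3.141, 0.0, -0.374]
contact_force: [0.4, 0.3, -0.4]
gripper_width: 0.2
grip_force: 0.0
```

Request:
servo_tool([
  [0,[1,0.6,0],[0,0,0]],
  [0,[1,0.6,0],[0,0,0]],
  [0,[1,0.6,0],[0,0,0]],
  [0,[1,0.6,0],[0,0,0]],
  [0,[1,0.6,0],[0,0,0]],
  [0,[0,0,0],[0,0,-0.8]],
  [0,[0,0,0],[0,0,-0.8]],
  [0,[0,0,0],[0,0,-0.72]],
])

```text
time_s: 1.7
tool_pos: [432.3, 386.6, 231.6]
tcp_rot: [-3.141, -0.0, -0.047]
contact_force: [-0.1, -0.2, -0.6]
gripper_width: 0.1
grip_force: 0.0
```

```bash
cat > s.py <<'E'
from h import *
import sys
from scipy.spatial.transform import Rotation as Ro
s=monitor.read_state(); p=s['tool_pos'];R=Ro.from_euler('xyz',s['tcp_rot']).as_matrix()
print('t',s['time_s'],'p',p.round(1),'rpy',s['tcp_rot'].round(3),'F',np.round(s['contact_force'],1),'w',round(s['gripper_width'],1),'g',np.round(s['grip_force'],1),'j',np.round(s['joint_pos'],2))
if len(sys.argv)>3: print('tool-axis units',(R.T@(np.array(sys.argv[1:4],float)-p)/20).round(2))
E
python3 s.py 495 288 80
cat >> m.py <<'E'
r=np.zeros((480,640),bool);r[195:285,390:472]=1
b=r&(P[...,2]>90)&(P[...,2]<112)
v,u=np.nonzero(b);W=ray('top',np.c_[u,v],102)[:,:2].astype(np.float32);print('rim ray',cv2.minAreaRect(W))
E
python3 m.py|tail -1
```

```text
t 1.7 p [432.3 386.6 231.6] rpy [-3.141 -0.    -0.047] F [-0.1 -0.2 -0.6] w 0.1 g 0.0 j [ 1.07  0.2  -0.2  -0.   -1.16  0.46]
tool-axis units [3.36 4.78 7.58]
rim ray ((470.29931640625, -287.8782958984375), (149.04681396484375, 129.08172607421875), 12.06124496459961)
```

Request:
servo_tool([
  [0,[0.56,0.8,0.9],[0,0,0]],
  [0,[0.56,0.8,0.9],[0,0,0]],
  [0,[0.56,0.8,0.9],[0,0,0]],
  [0,[0.56,0.8,0.9],[0,0,0]],
  [0,[0.56,0.8,0.9],[0,0,0]],
  [0,[0.56,0.8,0.9],[0,0,0]],
  [0,[0,0,0.9],[0,0,0]],
  [0,[0,0,0.9],[0,0,0]],
])

```text
time_s: 2.5
tool_pos: [494.6, 287.0, 87.0]
tcp_rot: [-3.141, -0.0, -0.052]
contact_force: [-0.7, 0.2, 0.6]
gripper_width: -0.0
grip_force: 0.0
```

Request:
servo_tool([
  [0,[0,0,0.4],[0,0,0]],
  [0,[0,0,0.4],[0,0,0]],
  [0,[0,0,0.2],[0,0,0]],
  [0,[0,0,0.1],[0,0,0]],
  [0,[0,0,0.1],[0,0,0]],
  [0,[0,0,0.1],[0,0,0]],
  [0,[0,0,0],[0,0,0]],
  [0,[0,0,0],[0,0,0]],
])

```text
time_s: 3.3
tool_pos: [494.0, 289.1, 61.5]
tcp_rot: [-3.141, -0.0, -0.05]
contact_force: [0.1, -0.4, -0.1]
gripper_width: 0.0
grip_force: 0.0
```

Request:
servo_tool([
  [0,[0,0,0.2],[0,0,0]],
  [0,[0,0,0.15],[0,0,0]],
  [0,[0,0,0.1],[0,0,0]],
  [0,[0,0,0.06],[0,0,0]],
  [0,[0,0,0.05],[0,0,0]],
  [0,[0,0,0],[0,0,0]],
  [0,[0,0,0],[0,0,0]],
  [0,[0,0,0],[0,0,0]],
])

```text
time_s: 4.1
tool_pos: [494.0, 289.0, 50.2]
tcp_rot: [-3.141, -0.0, -0.05]
contact_force: [0.6, 0.0, 0.8]
gripper_width: 0.4
grip_force: 0.0
```

Request:
servo_tool([
  [0,[0,0,0.04],[0,0,0]],
  [0,[0,0,0],[0,0,0]],
  [0,[0,0,0.03],[0,0,0]],
  [0,[0,0,0],[0,0,0]],
  [0,[0,0,0.03],[0,0,0]],
  [0,[0,0,0],[0,0,0]],
  [0,[0,0,0],[0,0,0]],
  [0,[0,0,0],[0,0,0]],
])

```text
time_s: 4.9
tool_pos: [493.9, 289.0, 48.1]
tcp_rot: [-3.142, -0.0, -0.05]
contact_force: [0.2, 0.6, 0.5]
gripper_width: -0.2
grip_force: 0.4
```

Request:
servo_tool([
  [0,[0,0,0.04],[0,0,0]],
  [0,[0,0,0],[0,0,0]],
  [0,[0,0,0],[0,0,0]],
  [0,[0,0,0.03],[0,0,0]],
  [0,[0,0,0],[0,0,0]],
  [0,[0,0,0],[0,0,0]],
  [0,[0,0,0],[0,0,0]],
  [0,[0,0,0],[0,0,0]],
])

```text
time_s: 5.7
tool_pos: [494.1, 289.1, 48.1]
tcp_rot: [-3.141, -0.001, -0.049]
contact_force: [-4.8, -1.1, 13.6]
gripper_width: -0.1
grip_force: 6.5
```

Request:
servo_tool([
  [0,[0,0,-0.03],[0,0,0]],
  [0,[-0.1,0,0],[0,0,0]],
  [0,[-0.2,0,0],[0,0,0]],
  [0,[-0.2,0,0],[0,0,0]],
  [0,[-0.2,0,0],[0,0,0]],
  [0,[-0.1,0,0],[0,0,0]],
  [0,[0,0,0],[0,0,0]],
  [0,[0,0,0],[0,0,0]],
])

```text
time_s: 6.5
tool_pos: [478.5, 290.6, 48.1]
tcp_rot: [-3.14, -0.001, -0.049]
contact_force: [0.1, 0.1, 7.4]
gripper_width: -0.1
grip_force: 3.6
```

```bash
cat > plate.py <<'E'
from h import *
import sys
z=float(sys.argv[2]) if len(sys.argv)>2 else 48
I,D=shot('top',sys.argv[1]);hsv=cv2.cvtColor(I,cv2.COLOR_RGB2HSV)
m=(hsv[...,1]<70)&(hsv[...,2]>110);m[:185]=0;m[290:]=0;m[:,:185]=0;m[:,262:]=0
v,u=np.nonzero(m);W=ray('top',np.c_[u,v],z)
# tab tip: lowest white x within board region |y-290|<25 , report extent profile
for y in(278,285,290,295,300):
    k=abs(W[:,1]-y)<2; print(y,W[k,0].min().round(1),W[k,0].max().round(1))
E
python3 plate.py d1; python3 s.py
```

```text
278 307.9 540.3
285 307.4 539.9
290 309.9 466.1
295 377.2 468.6
300 376.9 468.3
t 6.55 p [478.5 290.7  48.1] rpy [-3.14e+00 -1.00e-03 -4.90e-02] F [-1.3  1.   7.1] w -0.0 g 3.7 j [ 0.9   0.36 -0.47  0.   -0.74  0.63]
```

The plate moved 14 mm with the tool, so it isn't slipping. I'll keep dragging.

Request:
servo_tool([
  [0,[-0.2,0,0],[0,0,0]],
  [0,[-0.3,0,0],[0,0,0]],
  [0,[-0.3,0,0],[0,0,0]],
  [0,[-0.3,0,0],[0,0,0]],
  [0,[-0.3,0,0],[0,0,0]],
  [0,[-0.3,0,0],[0,0,0]],
  [0,[-0.3,0,0],[0,0,0]],
  [0,[-0.1,0,0],[0,0,0]],
])

```text
time_s: 7.35
tool_pos: [436.5, 292.8, 48.1]
tcp_rot: [-3.14, -0.002, -0.049]
contact_force: [2.7, 0.4, 5.5]
gripper_width: 0.2
grip_force: 2.7
```

Request:
servo_tool([
  [0,[0,0,0],[0,0,0]],
  [0,[0,0,0],[0,0,0]],
  [0,[0,0,-0.2],[0,0,0]],
  [0,[0,0,-1],[0,0,0]],
  [0,[0,0,-1],[0,0,0]],
  [0.7,[-1,0,-1],[0,0,0]],
  [0.7,[-1,0,-1],[0,0,0]],
  [0.7,[-1,0,0],[0,0,0]],
])

```text
time_s: 8.15
tool_pos: [376.2, 295.8, 133.5]
tcp_rot: [-3.138, -0.002, -0.05]
contact_force: [-0.3, 0.7, 0.2]
gripper_width: 43.5
grip_force: 0.0
```

```bash
python3 plate.py d2; python3 s.py; python3 -c "
import cv2
a=cv2.imread('pics/d2.png')[185:310,150:290];cv2.imwrite('pics/d2c.png',cv2.resize(a,None,fx=4,fy=4))"
```

```text
278 307.9 497.6
285 307.4 497.3
290 309.9 497.0
295 333.9 496.7
300 336.2 499.2
t 8.2 p [373.6 294.6 132.4] rpy [-3.14   0.    -0.051] F [-2.6 -1.7 -1.7] w 50.4 g 0.0 j [ 1.08  0.12 -0.55 -0.   -0.89  0.44]
```

View pics/d2c.png

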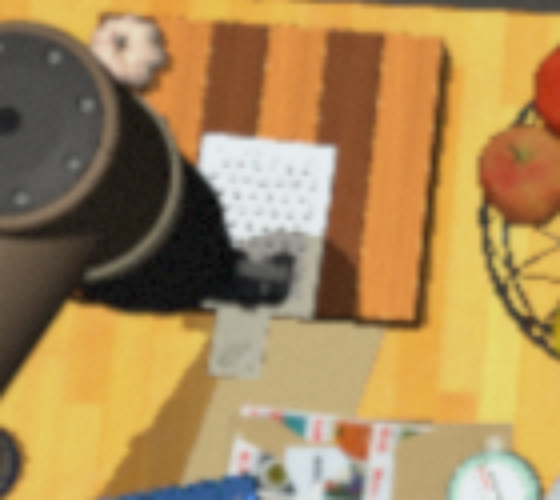

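The crop shows the tab sticking well out past the board edge, crop px (208..268, 325..377), with the plate still lying flat. Next is a check of the tab centre, then the descent.

```bash
python3 - <<'E'
from h import *
I=np.load('pics/d2.npz')['I'];print(ray('top',[[150+208/4,185+360/4],[150+266/4,185+360/4],[150+236/4,185+377/4],[150+335/4,185+145/4],[150+202/4,185+133/4]],48).round(1))
E
python3 s.py 348.5 296.3 25
```

```text
[[343.5 314.3  48. ]
 [345.7 275.5  48. ]
 [333.2 294.4  48. ]
 [496.1 242.9  48. ]
 [499.4 334.7  48. ]]
t 8.2 p [373.6 294.6 132.4] rpy [-3.14   0.    -0.051] F [-2.6 -1.7 -1.7] w 50.4 g 0.0 j [ 1.08  0.12 -0.55 -0.   -0.89  0.44]
tool-axis units [-1.26 -0.01  5.37]
```

Request:
servo_tool([
  [0.75,[-0.7,0,0],[0,0,0]],
  [0.75,[-0.7,0,0],[0,0,0]],
  [0.75,[0,0,0],[0,0,0]],
  [0.75,[0,0,0.8],[0,0,0]],
  [0.75,[0,0,0.8],[0,0,0]],
  [0.75,[0,0,0.8],[0,0,0]],
  [0.75,[0,0,0.4],[0,0,0]],
  [0.75,[0,0,0],[0,0,0]],
])

```text
time_s: 9.0
tool_pos: [347.8, 295.5, 74.2]
tcp_rot: [3.139, 0.001, -0.05]
contact_force: [0.0, -0.1, 0.7]
gripper_width: 63.9
grip_force: 0.0
```

```bash
python3 s.py 348.5 295.5 25
```

```text
t 9.0 p [347.8 295.5  74.2] rpy [ 3.139e+00  1.000e-03 -5.000e-02] F [ 0.  -0.1  0.7] w 63.9 g 0.0 j [ 1.14  0.17 -0.66 -0.   -0.74  0.38]
tool-axis units [ 0.04 -0.01  2.46]
```

Request:
servo_tool([
  [0.75,[0,0,0.6],[0,0,0]],
  [0.75,[0,0,0.6],[0,0,0]],
  [0.75,[0,0,0.6],[0,0,0]],
  [0.75,[0,0,0.6],[0,0,0]],
  [0.75,[0,0,0],[0,0,0]],
  [0.75,[0,0,0],[0,0,0]],
  [0.3,[0,0,0],[0,0,0]],
  [0.3,[0,0,0],[0,0,0]],
], newtons=60)

```text
time_s: 9.8
tool_pos: [348.4, 296.7, 28.0]
tcp_rot: [-3.14, -0.001, -0.05]
contact_force: [-0.1, 0.1, 1.7]
gripper_width: 35.9
grip_force: 1.9
```

Request:
servo_tool([
  [0,[0,0,0],[0,0,0]],
  [0,[0,0,0],[0,0,0]],
  [0,[0,0,0],[0,0,0]],
  [0,[0,0,0],[0,0,0]],
  [0,[0,0,0],[0,0,0]],
  [0,[0,0,0],[0,0,0]],
  [0,[0,0,0],[0,0,0]],
  [0,[0,0,0],[0,0,0]],
], newtons=60)

```text
time_s: 10.6
tool_pos: [348.3, 296.7, 27.5]
tcp_rot: [-3.141, -0.0, -0.05]
contact_force: [-0.2, 2.6, 4.4]
gripper_width: 34.3
grip_force: 59.4
```

Request:
servo_tool([
  [0,[0,0,0],[0,0,0]],
  [0,[0,0,0],[0,0,0]],
  [0,[0,0,-0.2],[0,0,0]],
  [0,[0,0,-0.3],[0,0,0]],
  [0,[0,0,-0.5],[0,0,0]],
  [0,[0,0,-0.5],[0,0,0]],
  [0,[0,0,-0.5],[0,0,0]],
  [0,[0,0,-0.5],[0,0,0]],
], newtons=90)

```text
time_s: 11.4
tool_pos: [348.1, 296.3, 78.4]
tcp_rot: [-3.141, -0.0, -0.05]
contact_force: [-0.9, 1.3, -0.5]
gripper_width: 32.4
grip_force: 89.3
```

```bash
cat > v.py <<'E'
from h import *
import sys
a,b,c,d=map(int,sys.argv[3:7]);I,D=shot(sys.argv[1],sys.argv[2])
cv2.imwrite('pics/%sc.png'%sys.argv[2],cv2.resize(I[b:d,a:c,::-1],None,fx=4,fy=4))
E
python3 v.py side l1 190 130 320 260; python3 s.py
```

```text
t 11.45 p [348.6 297.1  79.9] rpy [-3.139e+00 -1.000e-03 -5.000e-02] F [0.9 0.8 1.2] w 32.9 g 89.3 j [ 1.14  0.16 -0.66  0.   -0.75  0.38]
```

View pics/l1c.png

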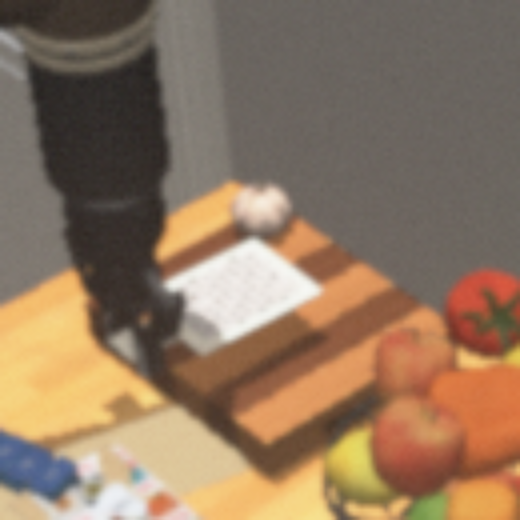

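The plate is held by its tab (crop px (125,345)) and its shadow has moved off beneath it. I'll check its tilt from the depth image.

```bash
cat > tilt.py <<'E'
from h import *
import sys
n,f=sys.argv[1:3];a,b,c,d=map(int,sys.argv[3:7])
Z=np.load('pics/%s.npz'%f);I,D=Z['I'],Z['D'];P=cloud(n,D);h=cv2.cvtColor(I,cv2.COLOR_RGB2HSV)
m=(h[...,1]<45)&(h[...,2]>170)&(D>0);k=np.zeros_like(m);k[b:d,a:c]=1;m&=k
m=cv2.erode(m.astype(np.uint8),np.ones((3,3)))>0
Q=P[m];Q=Q[abs(Q[:,2]-np.median(Q[:,2]))<40]
A=np.c_[Q[:,:2]-Q[:,:2].mean(0),np.ones(len(Q))];x=np.linalg.lstsq(A,Q[:,2],rcond=None)[0]
print(len(Q),'mean',Q.mean(0).round(1),'slopes',x[:2].round(3),cv2.minAreaRect(Q[:,:2].astype(np.float32)))
E
python3 tilt.py side l1 230 188 272 220
```

```text
415 mean [451.4 290.3  96.7] slopes [-0.03  -0.014] ((452.2949523925781, 292.5316162109375), (91.09991455078125, 92.57234191894531), 85.26373291015625)
```

Request:
servo_tool([
  [0,[0,0,-0.5],[0,0,0]],
  [0,[0.1,0,-1],[0,0,0]],
  [0,[0.3,0,-1],[0,0,0]],
  [0,[0.5,0,-1],[0,0,0]],
  [0,[0.5,0,-1],[0,0,0]],
  [0,[0.5,0,-1],[0,0,0]],
  [0,[0.5,0,-1],[0,0,0]],
  [0,[0.5,0,-1],[0,0,0]],
])

```text
time_s: 12.25
tool_pos: [406.1, 293.0, 228.5]
tcp_rot: [3.141, 0.0, -0.05]
contact_force: [0.2, 0.7, -0.4]
gripper_width: 33.1
grip_force: 89.3
```

Request:
servo_tool([
  [0,[0.3,0.3,-1],[0,0,0]],
  [0,[0.3,0.7,-1],[0,0,0]],
  [0,[0.3,1,-0.5],[0,0,0]],
  [0,[0.3,1,0],[0,0,0]],
  [0,[0.3,1,0],[0,0,0]],
  [0,[0.2,1,0],[0,0,0]],
  [0,[0,1,0],[0,0,0]],
  [0,[0,1,0],[0,0,0]],
])

```text
time_s: 13.05
tool_pos: [432.6, 150.7, 277.5]
tcp_rot: [3.141, 0.001, -0.05]
contact_force: [-0.8, -0.5, -1.0]
gripper_width: 32.7
grip_force: 89.4
```

```bash
python3 s.py 420 -307 260
```

```text
t 13.05 p [432.6 150.7 277.5] rpy [ 3.141e+00  1.000e-03 -5.000e-02] F [-0.8 -0.5 -1. ] w 32.7 g 89.4 j [ 0.77 -0.04 -0.37 -0.   -1.24  0.75]
tool-axis units [ 0.52 22.89  0.88]
```

Request:
servo_tool([
  [0,[0,1,0],[0,0,0]],
  [0,[0,1,0],[0,0,0]],
  [0,[0,1,0],[0,0,0]],
  [0,[0,1,0],[0,0,0]],
  [0,[0,1,0],[0,0,0]],
  [0,[0,1,0],[0,0,0]],
  [0,[0,1,0],[0,0,0]],
  [0,[0,1,0],[0,0,0]],
])

```text
time_s: 13.85
tool_pos: [424.4, -8.9, 277.6]
tcp_rot: [3.142, 0.0, -0.05]
contact_force: [0.2, 0.9, -0.9]
gripper_width: 32.8
grip_force: 89.4
```

Request:
servo_tool([
  [0,[0,1,0],[0,0,0]],
  [0,[0,1,0],[0,0,0]],
  [0,[0,1,0],[0,0,0]],
  [0,[0,1,0],[0,0,0]],
  [0,[0,1,0],[0,0,0]],
  [0,[0,1,0],[0,0,0]],
  [0,[0,1,0],[0,0,0]],
  [0,[0,1,0],[0,0,0]],
])

```text
time_s: 14.65
tool_pos: [416.5, -168.6, 277.6]
tcp_rot: [-3.141, 0.0, -0.05]
contact_force: [0.6, 0.5, 0.1]
gripper_width: 33.1
grip_force: 89.4
```

Request:
servo_tool([
  [0,[0,1,0],[0,0,0]],
  [0,[0,1,0],[0,0,0]],
  [0,[0,1,0],[0,0,-0.3]],
  [0,[0,1,0],[0,0,-0.4]],
  [0,[0,0.6,0],[0,0,-0.4]],
  [0,[0,0.3,0],[0,0,-0.4]],
  [0,[0,0,0],[0,0,-0.36]],
  [0,[0,0,0],[0,0,0]],
])

```text
time_s: 15.45
tool_pos: [414.6, -265.8, 277.3]
tcp_rot: [-3.141, 0.001, 0.21]
contact_force: [-0.2, -0.8, -0.2]
gripper_width: 32.8
grip_force: 89.4
```

```bash
python3 s.py 381.5 -306.9 125
```

```text
t 15.45 p [ 414.6 -265.8  277.3] rpy [-3.141e+00  1.000e-03  2.100e-01] F [-0.2 -0.8 -0.2] w 32.8 g 89.4 j [-0.17  0.03 -0.3  -0.   -1.24  1.95]
tool-axis units [-2.04  1.67  7.62]
```

Request:
servo_tool([
  [0,[-0.4,0.33,0],[0,0,0]],
  [0,[-0.4,0.33,0],[0,0,0]],
  [0,[-0.4,0.33,0.5],[0,0,0]],
  [0,[-0.4,0.33,1],[0,0,0]],
  [0,[-0.4,0.33,1],[0,0,0]],
  [0,[0,0,1],[0,0,0]],
  [0,[0,0,1],[0,0,0]],
  [0,[0,0,1],[0,0,0]],
])

```text
time_s: 16.25
tool_pos: [381.8, -306.7, 166.0]
tcp_rot: [-3.141, 0.0, 0.209]
contact_force: [0.0, 0.3, -1.0]
gripper_width: 32.4
grip_force: 89.4
```

Request:
servo_tool([
  [0,[0,0,0.7],[0,0,0]],
  [0,[0,0,0.5],[0,0,0]],
  [0,[0,0,0.5],[0,0,0]],
  [0,[0,0,0.2],[0,0,0]],
  [0,[0,0,0],[0,0,0]],
  [0,[0,0,0],[0,0,0]],
  [0,[0,0,0],[0,0,0]],
  [0,[0,0,0],[0,0,0]],
])

```text
time_s: 17.05
tool_pos: [383.2, -306.3, 129.8]
tcp_rot: [3.141, -0.001, 0.21]
contact_force: [-0.6, -0.0, -1.0]
gripper_width: 33.0
grip_force: 89.4
```

```bash
python3 s.py 381.5 -306.9 95; python3 v.py top b1 380 185 500 300; python3 v.py side b2 330 240 460 350
python3 -c "
import cv2,numpy as np
a=cv2.imread('pics/b1c.png');b=cv2.imread('pics/b2c.png');b=cv2.resize(b,(520,460-20))
cv2.imwrite('pics/b12.png',cv2.resize(np.hstack([a[:440],b]),(800,352)))"
python3 tilt.py top b1 395 200 470 262
```

```text
t 17.05 p [ 383.2 -306.3  129.8] rpy [ 3.141e+00 -1.000e-03  2.100e-01] F [-0.6 -0.  -1. ] w 33.0 g 89.4 j [-0.27  0.15 -0.53  0.   -0.89  2.05]
tool-axis units [-0.09  0.01  1.74]
63 mean [ 416.5 -267.5  147.5] slopes [-0.015  0.029] ((415.818115234375, -266.7013244628906), (40.71232986450195, 22.041088104248047), 68.29132843017578)
```

View pics/b12.png

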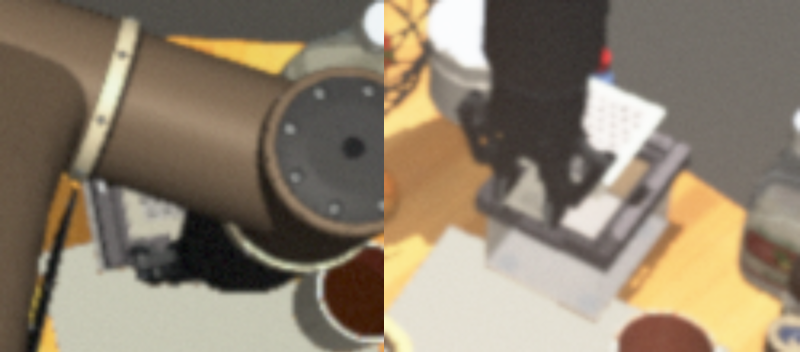

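The left half shows the arm hiding the box from the top camera. In the side half the plate is held level above the frame, with its far right corner at about (664,107), the rim's far right corner at (690,158) and its near right corner at (570,253).

```bash
python3 - <<'E'
from h import *
print('plate corner (exp 540.5 -319.9)',[ray('side',[[417.5,273.5]],z).round(1).tolist() for z in(146,150)])
print('rim (556.1 -334.7),(411.3,-365.5)',ray('side',[[425.6,289.4],[388.1,319]],102).round(1))
Z=np.load('pics/side0.npz');I,D=Z['I'],Z['D'];P=cloud('side',D)
r=np.zeros((480,640),bool);r[260:345,350:435]=1
m=r&(abs(P[...,2]-102)<6);v,u=np.nonzero(m);W=ray('side',np.c_[u,v],102)[:,:2].astype(np.float32)
print(m.sum(),cv2.minAreaRect(W))
E
python3 tilt.py side b2 372 255 422 300
```

```text
plate corner (exp 540.5 -319.9) [[[542.4, -315.5, 146.0]], [[539.1, -317.7, 150.0]]]
rim (556.1 -334.7),(411.3,-365.5) [[ 547.6 -345.3  102. ]
 [ 395.9 -343.   102. ]]
778 ((470.22735595703125, -303.61614990234375), (305.0914306640625, 186.37899780273438), 32.923160552978516)
319 mean [ 499.5 -299.2  148.1] slopes [-0.017 -0.009] ((466.73760986328125, -304.9276123046875), (140.24302673339844, 66.59044647216797), 16.690704345703125)
```

Run:
```python
from h import *
for n,box in(('side',(350,260,435,345)),('top',(390,195,472,285))):
    Z=np.load('pics/%s0.npz'%n);I,D=Z['I'],Z['D'];P=cloud(n,D);h=cv2.cvtColor(I,cv2.COLOR_RGB2HSV)
    r=np.zeros((480,640),bool);a,b,c,d=box;r[b:d,a:c]=1
    m=r&(abs(P[...,2]-102)<8)&(h[...,1]<90)&(P[...,0]>370)&(P[...,0]<575)
    k,L,S,C=cv2.connectedComponentsWithStats(m.astype(np.uint8))
    i=1+S[1:,4].argmax();v,u=np.nonzero(L==i)
    print(n,S[i],cv2.minAreaRect(ray(n,np.c_[u,v],102)[:,:2].astype(np.float32)),cv2.minAreaRect(P[L==i][:,:2].astype(np.float32)))
```

```text
side [359 268  67  55 803] ((470.61700439453125, -293.38055419921875), (155.47518920898438, 131.24758911132812), 11.731799125671387) ((474.6788024902344, -290.48699951171875), (157.10597229003906, 130.4311981201172), 11.974639892578125)
top [404 207  58  62 913] ((469.99835205078125, -288.265380859375), (148.8855438232422, 128.27549743652344), 11.604913711547852) ((471.047119140625, -289.01837158203125), (148.78341674804688, 128.57183837890625), 11.645149230957031)
```

Request:
servo_tool([
  [0,[-0.07,0.04,0.5],[0,0,0.04]],
  [0,[0,0,0.5],[0,0,0]],
  [0,[0,0,0.4],[0,0,0]],
  [0,[0,0,0.2],[0,0,0]],
  [0,[0,0,0.2],[0,0,0]],
  [0,[0,0,0.1],[0,0,0]],
  [0,[0,0,0],[0,0,0]],
  [0,[0,0,0],[0,0,0]],
])

```text
time_s: 17.95
tool_pos: [381.8, -307.4, 91.5]
tcp_rot: [3.141, -0.0, 0.204]
contact_force: [0.5, -0.2, -1.4]
gripper_width: 32.9
grip_force: 89.4
```

Request:
servo_tool([
  [0,[0,0,0.1],[0,0,0]],
  [0,[0,0,0.1],[0,0,0]],
  [0,[0,0,0.1],[0,0,0]],
  [0,[0,0,0],[0,0,0]],
  [0,[0,0,0],[0,0,0]],
  [0,[0,0,0],[0,0,0]],
  [0,[0,0,0],[0,0,0]],
  [0,[0,0,0],[0,0,0]],
])

```text
time_s: 18.75
tool_pos: [381.7, -307.4, 85.4]
tcp_rot: [3.141, -0.0, 0.204]
contact_force: [0.4, -0.9, -0.7]
gripper_width: 33.0
grip_force: 89.4
```

```bash
python3 s.py 381.9 -307.3 80; python3 v.py side c2 330 240 460 350;python3 tilt.py side c2 372 262 422 300
```

```text
t 18.75 p [ 381.7 -307.4   85.4] rpy [ 3.141 -0.     0.204] F [ 0.4 -0.9 -0.7] w 33.0 g 89.4 j [-0.28  0.21 -0.58  0.   -0.78  2.05]
tool-axis units [ 0.01 -0.    0.27]
342 mean [ 501.6 -298.7  105. ] slopes [-0.023 -0.019] ((496.7393798828125, -296.589111328125), (75.65515899658203, 61.69271469116211), 15.993751525878906)
```

View pics/c2c.png

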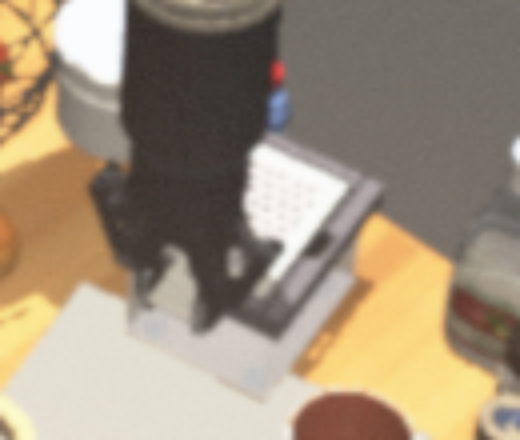

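The plate (crop px (290,210)) sits inside the frame outline and lines up with the recess. The clip is at (320,243). I'll go on down.

Request:
servo_tool([
  [0,[0,0,0.1],[0,0,0]],
  [0,[0,0,0.1],[0,0,0]],
  [0,[0,0,0.1],[0,0,0]],
  [0,[0,0,0],[0,0,0]],
  [0,[0,0,0],[0,0,0]],
  [0,[0,0,0],[0,0,0]],
  [0,[0,0,0],[0,0,0]],
  [0,[0,0,0],[0,0,0]],
])

```text
time_s: 19.6
tool_pos: [382.2, -307.5, 79.5]
tcp_rot: [3.141, -0.001, 0.204]
contact_force: [4.1, -2.7, -0.4]
gripper_width: 33.1
grip_force: 89.5
```

Request:
servo_tool([
  [0,[0.06,0.05,0],[0,0,0]],
  [0,[0,0,0],[0,0,0]],
  [0,[0,0,0.06],[0,0,0]],
  [0,[0,0,0.06],[0,0,0]],
  [0,[0,0,0],[0,0,0]],
  [0,[0,0,0],[0,0,0]],
  [0,[0,0,0],[0,0,0]],
  [0,[0,0,0],[0,0,0]],
])

```text
time_s: 20.4
tool_pos: [382.7, -308.0, 76.8]
tcp_rot: [-3.141, 0.001, 0.204]
contact_force: [-0.2, -2.2, 3.8]
gripper_width: 32.6
grip_force: 89.6
```

Request:
servo_tool([
  [0.65,[0,0,0],[0,0,0]],
  [0.65,[0,0,0],[0,0,0]],
  [0.65,[0,0,0],[0,0,0]],
  [0.65,[0,0,0],[0,0,0]],
  [0.65,[0,0,-0.3],[0,0,0]],
  [0.65,[0,0,-0.7],[0,0,0]],
  [0.65,[0,0,-1],[0,0,0]],
  [0.65,[0,0,-1],[0,0,0]],
])

```text
time_s: 21.2
tool_pos: [382.8, -308.0, 137.8]
tcp_rot: [-3.141, 0.0, 0.204]
contact_force: [0.5, -0.2, -0.5]
gripper_width: 55.2
grip_force: 0.0
```

Request:
servo_tool([
  [0,[0,0,-0.5],[0,0,0]],
  [0,[0.75,0,0],[0,0,0]],
  [0,[0.75,0,0],[0,0,0]],
  [0,[0.75,0,0],[0,0,0]],
  [0,[0.75,0,0],[0,0,0]],
  [0,[0.75,0,0],[0,0,0]],
  [0,[0.75,0,0],[0,0,0]],
  [0,[0,0,0.3],[0,0,0]],
])

```text
time_s: 22.0
tool_pos: [473.8, -289.6, 140.9]
tcp_rot: [3.141, -0.001, 0.206]
contact_force: [-0.5, 0.2, -0.3]
gripper_width: 0.1
grip_force: 0.0
```

```bash
python3 s.py 471 -288.8 104; python3 v.py side e2 330 240 460 350;python3 tilt.py side e2 340 262 422 320
```

```text
t 22.0 p [ 473.8 -289.6  140.9] rpy [ 3.141e+00 -1.000e-03  2.060e-01] F [-0.5  0.2 -0.3] w 0.1 g 0.0 j [-0.2   0.24 -0.38  0.   -0.95  1.97]
tool-axis units [-0.13 -0.07  1.85]
562 mean [ 437.2 -295.3   96.2] slopes [ 0.063 -0.1  ] ((491.96051025390625, -260.4642028808594), (236.11373901367188, 146.57611083984375), 50.01198959350586)
```

View pics/e2c.png

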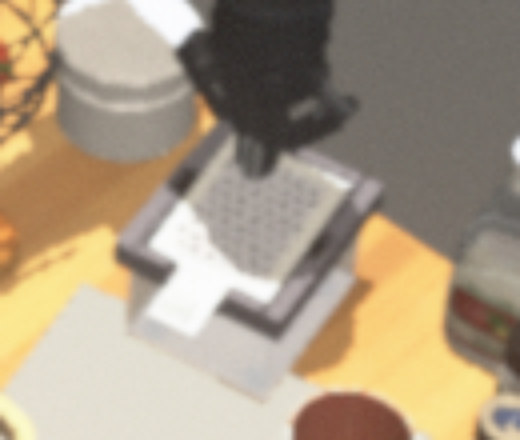

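The plate lies in the recess, resting on the clips, with its tab out through the gap at crop (190,300). Time to press it down in the middle.

Request:
servo_tool([
  [0,[-0.13,-0.05,0.5],[0,0,0]],
  [0,[0,0,0.5],[0,0,0]],
  [0,[0,0,0.4],[0,0,0]],
  [0,[0,0,0.2],[0,0,0]],
  [0,[0,0,0.15],[0,0,0]],
  [0,[0,0,0.1],[0,0,0]],
  [0,[0,0,0.1],[0,0,0]],
  [0,[0,0,0],[0,0,0]],
])

```text
time_s: 22.85
tool_pos: [468.4, -289.4, 101.9]
tcp_rot: [3.142, -0.0, 0.204]
contact_force: [-0.2, -0.1, 0.5]
gripper_width: 0.1
grip_force: 0.0
```

Request:
servo_tool([
  [0,[0,0,0.06],[0,0,0]],
  [0,[0,0,0.06],[0,0,0]],
  [0,[0,0,0.06],[0,0,0]],
  [0,[0,0,0.06],[0,0,0]],
  [0,[0,0,0],[0,0,0]],
  [0,[0,0,0],[0,0,0]],
  [0,[0,0,0],[0,0,0]],
  [0,[0,0,0],[0,0,0]],
])

```text
time_s: 23.65
tool_pos: [468.3, -289.4, 97.1]
tcp_rot: [-3.142, 0.0, 0.204]
contact_force: [0.8, -0.6, 0.3]
gripper_width: 0.3
grip_force: 0.0
```

Request:
servo_tool([
  [0,[0.1,0,0.06],[0,0,0]],
  [0,[0,0,0.06],[0,0,0]],
  [0,[0,0,0.06],[0,0,0]],
  [0,[0,0,0.04],[0,0,0]],
  [0,[0,0,0],[0,0,0]],
  [0,[0,0,0],[0,0,0]],
  [0,[0,0,0],[0,0,0]],
  [0,[0,0,0],[0,0,0]],
])

```text
time_s: 24.45
tool_pos: [470.4, -289.0, 93.1]
tcp_rot: [3.141, -0.0, 0.204]
contact_force: [-1.8, 1.4, 5.3]
gripper_width: -0.0
grip_force: 2.6
```

Request:
servo_tool([
  [0,[0,0,0.05],[0,0,0]],
  [0,[0,0,0],[0,0,0]],
  [0,[0,0,0.05],[0,0,0]],
  [0,[0,0,0],[0,0,0]],
  [0,[0,0,0],[0,0,0]],
  [0,[0,0,0],[0,0,0]],
  [0,[0,0,0],[0,0,0]],
  [0,[0,0,0],[0,0,0]],
])

```text
time_s: 25.25
tool_pos: [470.4, -289.0, 93.0]
tcp_rot: [3.141, -0.001, 0.205]
contact_force: [-7.4, 7.0, 22.6]
gripper_width: 0.0
grip_force: 11.3
```

It's solid at z = 93.0 under 22 N, which is the home height. Retreating to check.

Request:
servo_tool([
  [0,[0,0,-0.3],[0,0,0]],
  [0,[0,0,-0.8],[0,0,0]],
  [0,[0,0,-1],[0,0,0]],
  [0,[0,0,-1],[0,0,0]],
  [0,[0,0,-1],[0,0,0]],
  [0,[0,0,-1],[0,0,0]],
  [0,[0,0,-1],[0,0,0]],
  [0,[0,0,-1],[0,0,0]],
])

```text
time_s: 26.05
tool_pos: [470.2, -288.9, 233.4]
tcp_rot: [-3.141, 0.0, 0.204]
contact_force: [0.0, -0.4, -0.4]
gripper_width: 0.0
grip_force: 0.0
```

Request:
servo_tool([
  [0,[0,-1,-1],[0,0,0]],
  [0,[0,-1,-1],[0,0,0]],
  [0,[0,-1,0],[0,0,0]],
  [0,[0,-1,0],[0,0,0]],
  [0,[0,-1,0],[0,0,0]],
  [0,[0,-1,0],[0,0,0]],
  [0,[0,-1,0],[0,0,0]],
  [0,[0,-1,0],[0,0,0]],
])

```text
time_s: 26.85
tool_pos: [437.6, -131.6, 272.6]
tcp_rot: [-3.141, -0.0, 0.204]
contact_force: [0.3, 0.3, -0.0]
gripper_width: -0.3
grip_force: 0.0
```

Request:
servo_tool([
  [0,[0,-1,0],[0,0,0]],
  [0,[0,-1,0],[0,0,0]],
  [0,[0,-1,0],[0,0,0]],
  [0,[0,-1,0],[0,0,0]],
  [0,[0,-1,0],[0,0,0]],
  [0,[0,-1,0],[0,0,0]],
  [0,[0,-1,0],[0,0,0]],
  [0,[0,-1,0],[0,0,0]],
])

```text
time_s: 27.65
tool_pos: [405.1, 25.1, 272.6]
tcp_rot: [-3.141, -0.0, 0.204]
contact_force: [0.4, -0.2, -0.0]
gripper_width: 0.3
grip_force: 0.0
```

```bash
python3 s.py; python3 v.py top f1 385 190 485 290; python3 v.py side f2 340 250 440 350
python3 -c "
import cv2,numpy as np
cv2.imwrite('pics/f12.png',np.hstack([cv2.imread('pics/f1c.png'),cv2.imread('pics/f2c.png')]))"
python3 - <<'E'
from h import *
from scipy.spatial.transform import Rotation as Ro
for n,f in(('top','f1'),('side','f2')):
    P=cloud(n,np.load('pics/%s.npz'%f)['D'])
    th=np.deg2rad(11.7);d=P[...,:2]-[471,-288.8];x=d@[np.cos(th),np.sin(th)];y=d@[-np.sin(th),np.cos(th)]
    for nm,k in(('tab',(x<-80)&(x>-100)&(abs(y)<12)),('far',(x>38)&(x<55)&(abs(y)<35)),('mid',(abs(x)<20)&(abs(y)<20)),('+y',(abs(x)<40)&(y>28)&(y<40)),('-y',(abs(x)<40)&(y<-28)&(y>-40)),('rim-x',(x<-64)&(x>-72)&(abs(y)>28)&(abs(y)<55)),('rim+x',(x>64)&(x<72)&(abs(y)<50))): 
        z=P[...,2][k&(P[...,2]>60)&(P[...,2]<130)]; print(n,nm,len(z),np.median(z).round(1))
E
```

```text
t 27.65 p [405.1  25.1 272.6] rpy [-3.141 -0.     0.204] F [ 0.4 -0.2 -0. ] w 0.3 g 0.0 j [ 0.55 -0.14 -0.46 -0.   -1.24  1.22]
top tab 70 93.1
top far 168 91.8
top mid 226 91.9
top +y 136 91.3
top -y 135 92.1
top rim-x 59 100.1
top rim+x 117 100.0
side tab 48 93.6
side far 106 93.4
side mid 156 93.5
side +y 92 93.6
side -y 98 93.5
side rim-x 123 93.7
side rim+x 138 99.3
```

View pics/f12.png

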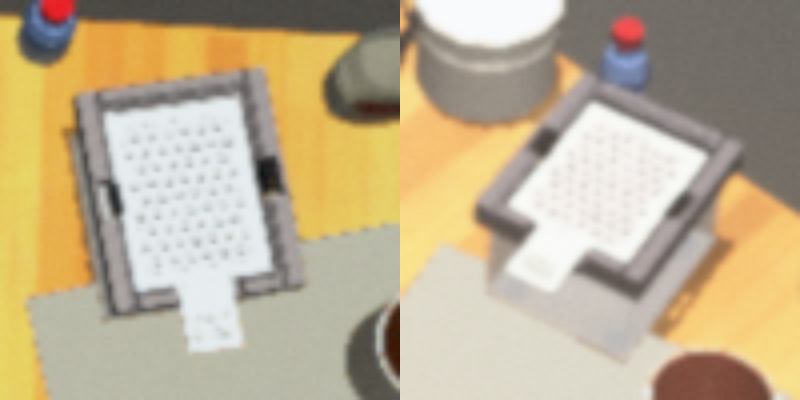

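Both views show the plate flat in the recess with both clips over its edges (left px (115,198) and (270,175)) and the tab out through the gap at (212,330). The depth is level to about 1 mm at home height.

```bash
python3 -c "
from station import bot
print(bot.sign_off())"
```

```text
the job is handed in; nothing more can be done
None
```

The grating plate is in the slicer box recess, teeth up with its tab through the open end, and snapped home under both clips; the job is handed in at about 28 s, but no verdict was returned.

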